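Open the fixture, lift off the block and draw the locating plug

ROBOT

A 7-joint arm with a two-finger parallel gripper is mounted at the origin on the work surface. World frame = base frame: x ahead of the robot, y to its left, z up, the work surface at z = 0. Lengths are in m, angles in rad, forces in N, time in s.
With the tool pointing down it reaches from about 0.425 to 0.875 m from the base axis. Payload 4.7 kg.
Tool frame: the origin (TCP) lies on the mounting face of the last link; the fingertips stand 182 mm ahead of it and the grasp point (between the pads) lies 164 mm ahead of it; x points along the fingers, y is the direction in which the jaws open and shut, and the axes are right-handed (so a half turn about x gives the same grasp; the last joint's range is limited). The gripper opens to 87 mm and grips with 3 to 60 N. Pads are 19 mm wide; open, the fingers measure 117 mm over their backs; the gripper's body (75 mm by 190 mm) begins 51 mm behind the grasp point.
Start: joints at [-1.207, 0.321, -0.07, 1.45, 0.023, 1.371, -0.057], TCP at [0.223, 0.611, 0.405] pointing down, gripper open.
Joint ranges: [-2.86, 2.86], [-0.3, 2.09], [-1.38, 1.24], [0.06, 2.45], [-1.56, 4.7], [0.09, 2.05], [-2.69, 2.69]. Speed limits (rad/s): [2.57, 2.57, 3.14, 3.14, 3.14, 3.14, 3.14].

INTERFACE

Orientations are given as a rotation vector (axis times angle).
In Python, from bench import monitor, get_image, ctrl gives the robot as it stands.
- The arm moves only by the shell command python3 -m creep 'ROWS' [FORCE]. ROWS is JSON, a list of rows, each a list of 7 numbers: the shift along the tool's x, y, z in mm, then the turn, a rotation vector about the tool's x, y, z in rad, then the finger opening in mm, from 0 to 87. A call has 1 to 5 rows; each row shifts and turns the commanded pose from where the row before left it, along the tool's axes as they then stand; what a row does not reach is not made up. A row lasts 1/10 s, in which the tool goes at most 50 mm and 8.59 degrees, less where a joint would pass 70% of its speed; a pose out of reach is approached as far as the arm can. A call is refused whole if a number of a shift passes 50 or a number of a turn 0.15, either way. A call with a gripper value outside its range is refused whole. The fingers move at their own pace and stop on an object; FORCE is the grip in N (left out, the last holds). Time passes only in rows, so rows that do not move let the fingers close. It gives the time, the measured TCP pose, the force and the opening at its end, in the units of the state.
- monitor.get_state(): the state, without advancing time (a new reading comes with each control period).
- get_image(name): name is "scene" or "top" or "wrist"; returns a dict with "img" (420x560x3 uint8, red, green, blue), "mtx" (3x3 intrinsics, pixels), "view" (4x4, takes a point from world to camera coordinates). Camera axes: x right, y up, looking along -z (the intrinsics and any distortion apply to the point x, -y, -z); pixel columns grow to the right and rows downward; lengths in m; the calibration is good to about 2 mm. A picture is of the moment at which its call begins. There is no depth.
- ctrl.close_job(): hands the job in, once; it reports no verdict.
The state is a dict: "time": time; "joint_positions": joint angles; "qd": joint speeds; "joint_torque": joint torques, N m; "position": TCP position; "tool_rot": TCP orientation; "ft_force": force on the tool from outside, world axes, zero at the start; "torque": the same for the moment, N m; "grip_width": opening from 0.0 (shut) to 1.0 (fully open).
Only numpy, scipy, OpenCV 4.12 (cv2) and the standard library are available. Lean on these libraries where they do the work, as an engineer would, in place of code of your own. Each camera call takes 0.05 s, during which the arm holds its last target.

TASK

Slide the jaw of the clamping fixture open by its post, lift the finished bored block straight up off the locating plug and set it down gently, upright, on the clear part of the stone surface plate, and let go of it. Then take the plug by its head, draw it straight up 30 mm, keeping it square so that it does not jam and leaving its lower end in the bore, and hold it there: the job finishes with the plug still held in the gripper. Leave the gauges, bottles and tools lying about undisturbed.

Things in the scene. Friction and masses are not known exactly. Their poses are not given: they have to be found in the camera images.
- vise: clamping fixture fixed to the bench: dark iron bed 100 (x) x 194 (y) x 58 mm high, origin at its underside on the bore's vertical axis; bed from y = -128 to +66 mm, bolt lugs 22 mm high out to x = +-76 mm. Fixed grey jaw at y = +39 to +66 mm, 34 mm above the bed; moving jaw on the -y side. May be turned about z
- jaw (a joint): opening of the moving jaw, m: 0 = closed on the block, 0.045 = fully open; grows as it slides along the fixture's -y. Stiff slide, about 5 N, stays where left. Jaw 90 mm wide (x), its top 88 mm above the bench; when closed its lip covers the block's -y foot by 10.5 mm and keeps the block down (clear from 0.012 on)
- jaw_post_top (a point): centre of the top of the upright steel post by which the jaw is moved: 18 mm diameter, 42 mm tall on top of the jaw, its top 130 mm above the bench; moves with the jaw. With the jaw closed it is 60 mm from the bore axis on the fixture's -y side
- bore_mouth (a point): centre of the mouth of the bore in the top of the bed, 58 mm above the bench; the bore is 21 mm wide, vertical, 50 mm deep, with a floor
- block: finished part: aluminium block, body 56 (x) x 54 (y) x 45 mm high with a vertical through hole 38 mm wide; on its +y and -y sides a foot 11 mm long, 12 mm high (76 mm overall in y); 0.2 to 0.4 kg. Origin: centre of its underside. Starts on the bed, square with the fixture, around the plug (6 mm of room round its head). Grasp it across its plain x faces, 56 mm apart
- plug: steel locating plug in the bore: shank 20 mm in diameter, 64 mm long, with a turned groove 21 to 25 mm above its lower end; on top a round head 26 mm in diameter, 26 mm high; 0.2 to 0.35 kg. Origin: centre of its lower end, z up along it. Starts on the bore's floor, head 14 to 40 mm above the bed, 5 mm below the block's top. 1 mm play in the bore; drops back if let go
- plug_foot (a point): centre of the plug's lower end: 50 mm below bore_mouth at the start, 20 mm below it when the plug is drawn 30 mm
- plug_top (a point): centre of the top of the plug's head, 90 mm above its lower end
- plate: dark grey stone surface plate fixed on the bench, 150 mm (x) by 180 mm (y) by 40 mm high, origin at the centre of its underside; may be turned about z. Two gauges stand along its +y edge
- plate_free (a point): centre of the clear part of the plate, on its top surface (40 mm above the bench), 35 mm from the plate's centre to its -y side
- ring_gauge: plain steel ring gauge, 40 mm across, 16 mm high, standing on the surface plate near its +x +y corner (45, 64 mm from the plate's centre); a bystander
- gauge_blocks: small steel stack, 35 x 30 x 24 mm, standing on the surface plate near its -x +y corner (-45, 66 mm from the plate's centre); a bystander
- solvent: clear plastic bottle, 64 mm across, 170 mm high, behind the work area; a bystander
- jar: white plastic jar, 56 mm across, 70 mm high, behind the work area; a bystander
- driver: screwdriver lying on the bench on the robot's side; a bystander
- brush: brush lying on the bench on the robot's side; a bystander
- caliper: caliper lying flat behind the work area, 210 mm long, up to 12 mm thick; a bystander
Mind the look-alikes: they are no part of the job. There is more than one size of the vise; the one meant has the size given above. What is shaped like the block but turquoise is not meant.

How it is judged:
On the way, in this order (a step that is already met when the one before it is completed fails the run):
1. the jaw is slid open, 20 mm or more (value of joint jaw above 0.02 m), for 0.2 s.
2. the block stands upright on the surface plate, let go of (z of block in the frame of plate between 0.036 and 0.044 m and x of block in the frame of plate between -0.06 and 0.06 m and y of block in the frame of plate between -0.07 and 0.07 m and angle between block's own z axis and vertical below 0.1 rad and linear speed of block below 0.03 m/s and contact force between the fingers and block below 0.1 N), for 0.2 s.
3. the plug is drawn 24 mm or more, in the fingers (z of plug_foot in the frame of vise above 0.032 m and contact force between the fingers and plug above 1 N), for 0.2 s.
At the end, for the whole second after the job is handed in: Jaw at least 20 mm open; block upright (0.1 rad) and still on the surface plate, untouched; plug held still in the fingers, drawn 30 mm (within 6 mm), its lower end in the bore, square within 0.06 rad, pressing on the bore with less than 15 N; bystanders not moved by 30 mm (all of step 2 and all of step 3 and value of joint jaw above 0.02 m and z of plug_foot in the frame of vise below 0.044 m and angle between the z axis of plug and the z axis of vise, either way round below 0.06 rad and horizontal distance between plug_foot and bore_mouth below 0.003 m and contact force between plug and vise below 15 N and linear speed of plug below 0.02 m/s); the arm keeps its last pose, push and grip.
It fails at once if the plug is pulled (nearly) right out of the bore: drawn 42 mm or more (z of plug_foot in the frame of vise above 0.05 m).
It fails at once if the block is dropped onto the plate or strikes it (faster than 0.5 m/s within 10 mm of its surface) (linear speed of block above 0.5 m/s and z of block in the frame of plate below 0.05 m and horizontal distance between block and plate below 0.12 m).
It fails at once if a bystander is moved by 30 mm or more (distance of any of ring_gauge, gauge_blocks, solvent, jar, driver, brush, caliper from where it was at the start of the episode above 0.03 m).
It also fails if it takes over 58 s, if anything falls off the work surface, if the arm or the gripper's body presses on something with over 40 N, if the wrist force passes 120 N, or if a joint passes its speed limit or range.

## Working session

There is one attempt and no reset: what is moved stays moved. The work goes in short steps, Python scripts to look and compute and a shell command to move; the robot and the scene stay as the last step left them, time stands still between calls to the robot, and variables do not carry over. Pictures are saved under pics/ and viewed, and the job is handed in when it is done.

```bash
ls; mkdir -p pics
python3 - <<'E'
from bench import monitor,get_image
import cv2,numpy as np
s=monitor.get_state();print(s)
for n in ["scene","top","wrist"]:
    d=get_image(n);cv2.imwrite(f"pics/{n}0.png",d["img"][:,:,::-1]);print(n,d["mtx"].round(1).tolist(),d["view"].round(4).tolist(),[k for k in d])
    np.savez(f"{n}0.npz",**d)
E
```

```text
pics
{'time': 0.0, 'joint_positions': array([-1.20692861,  0.32182517, -0.07009588,  1.45167904,  0.02261977,
        1.37075608, -0.05687268]), 'qd': array([ 0.0002639 ,  0.00156425,  0.00063298,  0.00162148,  0.00046242,
       -0.00013969,  0.00027156]), 'joint_torque': array([ 1.76059707e-04, -4.91289246e+01, -4.03486155e-01, -3.12523091e+01,
       -6.36083423e-02,  4.38966625e-02,  1.97577883e-04]), 'position': array([0.22270066, 0.61044661, 0.40365782]), 'tool_rot': array([ 0.27293168,  1.55353942, -0.27587813]), 'ft_force': array([-0.36144435, -0.18450439, -0.65085825]), 'torque': array([-0.00948653, -0.02920154,  0.04396995]), 'grip_width': 1.0019071509651984}
scene [[491.0, 0.0, 271.4], [0.0, 491.0, 213.3], [0.0, 0.0, 1.0]] [[0.4838, 0.8749, 0.0221, -0.3905], [-0.5002, 0.2557, 0.8273, 0.1446], [0.7181, -0.4113, 0.5614, -1.8081], [0.0, 0.0, 0.0, 1.0]] ['img', 'mtx', 'view']
top [[404.8, 0.0, 286.1], [0.0, 404.8, 210.2], [0.0, 0.0, 1.0]] [[-0.0027, -1.0, -0.0051, 0.1326], [0.9966, -0.0031, 0.0818, -0.5716], [-0.0818, -0.0048, 0.9966, -1.4027], [0.0, 0.0, 0.0, 1.0]] ['img', 'mtx', 'view']
wrist [[359.2, 0.0, 270.0], [0.0, 359.2, 210.1], [0.0, 0.0, 1.0]] [[0.3427, 0.9394, -0.0013, -0.6477], [-0.9107, 0.3319, -0.2458, 0.0298], [-0.2304, 0.0854, 0.9693, -0.3905], [0.0, 0.0, 0.0, 1.0]] ['img', 'mtx', 'view']
```

View pics/scene0.png

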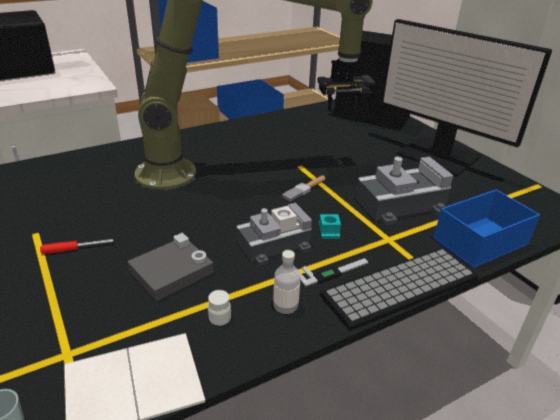

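View pics/top0.png

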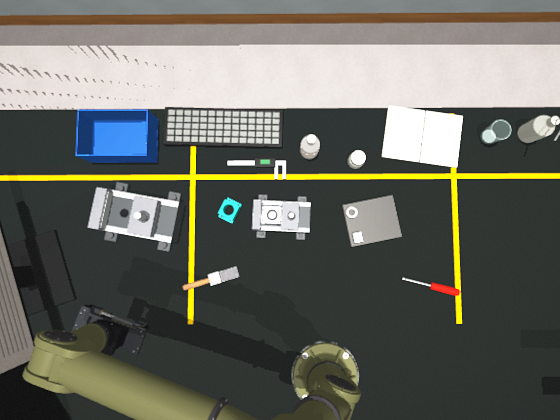

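View pics/wrist0.png

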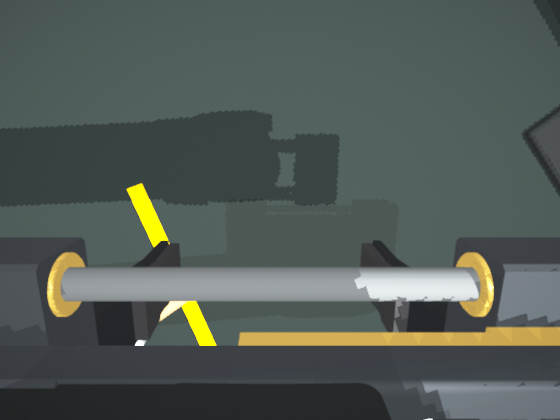

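The scene shows two vises: top view (135,215), about 90 px long (≈0.30 m), and (282,216), about 57 px long (≈0.19 m). The second matches 194 mm and holds the bored block. The turquoise part at (229,210) is the look-alike. The plate is at (372,220). I'll confirm with an enlarged crop and measure.

```bash
python3 - <<'E'
import cv2,numpy as np
d=np.load("top0.npz");im=d["img"][:,:,::-1]
a=cv2.resize(im[180:255,240:320],None,fx=7,fy=7,interpolation=cv2.INTER_CUBIC)
b=cv2.resize(im[185:255,330:415],None,fx=7,fy=7,interpolation=cv2.INTER_CUBIC)
cv2.imwrite("pics/c1.png",a);cv2.imwrite("pics/c2.png",b)
d=np.load("scene0.npz");im=d["img"][:,:,::-1]
cv2.imwrite("pics/c3.png",cv2.resize(im[190:275,225:350],None,fx=6,fy=6,interpolation=cv2.INTER_CUBIC))
E
cat > h.py <<'E'
import numpy as np,cv2
def ray(d,u,v):
    K=d["mtx"];V=d["view"];R=V[:3,:3];t=V[:3,3]
    c=np.array([(u-K[0,2])/K[0,0],-(v-K[1,2])/K[1,1],-1.]);return -R.T@t,R.T@c
def onz(d,u,v,z):
    o,r=ray(d,u,v);return o+r*(z-o[2])/r[2]
def proj(d,p):
    K=d["mtx"];c=d["view"][:3,:3]@np.asarray(p)+d["view"][:3,3]
    return np.array([K[0,2]+K[0,0]*c[0]/-c[2],K[1,2]+K[1,1]*-c[1]/-c[2]])
E
```

```text
(no output)
```

View pics/c1.png

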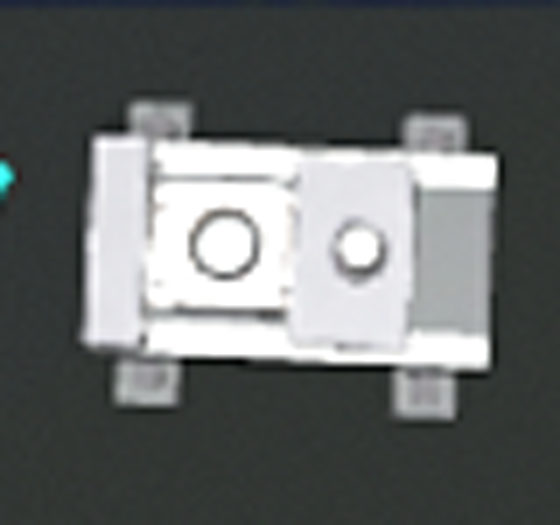

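View pics/c2.png

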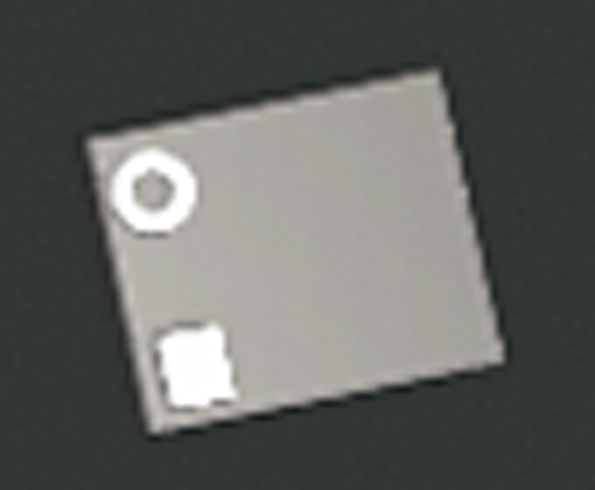

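View pics/c3.png

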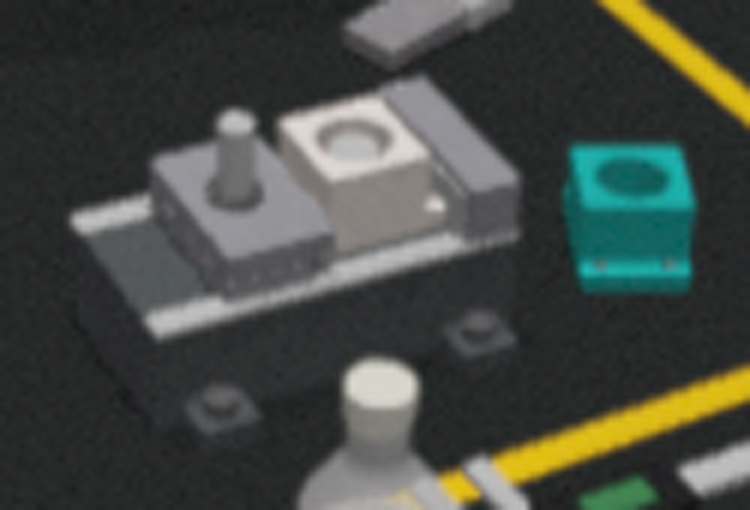

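Confirmed: the middle vise has the block closed in its jaw (crop: post top (358,245), bore (225,243)). The clear part of the plate is on its right half. Next I turn these into positions.

Run:
```python
import numpy as np;from h import *
d=np.load("top0.npz");s=np.load("scene0.npz")
f=lambda x,y,ox,oy,k:((x+.5)/k-.5+ox,(y+.5)/k-.5+oy)
T=lambda x,y,z:onz(d,*f(x,y,240,180,7),z)
P=lambda x,y,z:onz(d,*f(x,y,330,185,7),z)
S=lambda x,y,z:onz(s,*f(x,y,225,190,6),z)
print("post",T(358,245,.13),S(236,122,.13))
print("hole",T(225,243,.103),S(354,140,.103))
print("plug head",T(225,243,.098))
a,b=T(497,155,.058),T(490,368,.058);print("bed -y corners",a,b,np.linalg.norm(a-b),np.degrees(np.arctan2(*(a-b)[[1,0]])),(a+b)/2)
fj=[T(*q,.092) for q in((95,137),(150,142),(140,350),(84,345))];print("fixjaw",fj,)
lug=[T(*q,.022) for q in((130,100),(467,115),(455,417),(116,405))];print(lug)
c=[P(*q,.04) for q in((88,138),(440,70),(503,360),(152,432))]
print("plate",c,np.mean(c,0),[np.linalg.norm(c[i]-c[i-1]) for i in range(4)],[np.degrees(np.arctan2(*(c[i]-c[i-1])[[1,0]])) for i in range(4)])
print("ring",P(153,191,.056),"gb",P(196,366,.064))
```

```text
post [0.54891527 0.1156108  0.13      ] [0.54510154 0.1173097  0.13      ]
hole [0.5519794  0.17861106 0.103     ] [0.54959783 0.18030736 0.103     ]
plug head [0.55233942 0.17881404 0.098     ]
bed -y corners [0.59821986 0.04660372 0.058     ] [0.49355188 0.05082014 0.058     ] 0.10475287099768238 -2.306843115103718 [0.54588587 0.04871193 0.058     ]
fixjaw [array([0.60402497, 0.24155099, 0.092     ]), array([0.60152453, 0.21510765, 0.092     ]), array([0.5016684 , 0.21964246, 0.092     ]), array([0.50413102, 0.24640648, 0.092     ])]
[array([0.63048269, 0.22998683, 0.022     ]), array([0.622293  , 0.05959467, 0.022     ]), array([0.47007177, 0.06662893, 0.022     ]), array([0.47653468, 0.23654763, 0.022     ])]
plate [array([ 0.59071638, -0.0643391 ,  0.04      ]), array([ 0.6242215 , -0.24019284,  0.04      ]), array([ 0.47982603, -0.26781851,  0.04      ]), array([ 0.44482732, -0.09387502,  0.04      ])] [ 0.53489781 -0.16655637  0.04      ] [np.float64(0.1488488732650009), np.float64(0.17901712634327485), np.float64(0.14701439000177227), np.float64(0.17742955518530298)] [np.float64(11.445101818432075), np.float64(-79.21281713021142), np.float64(-169.16908259635375), np.float64(101.37643188667205)]
ring [ 0.56291084 -0.09374913  0.056     ] gb [ 0.47690614 -0.11202902  0.064     ]
```

```bash
cat >> h.py <<'E'
from scipy.spatial.transform import Rotation as Ro
def goal(x,y,z,yawdeg,show=True):
    """grasp point target (world), tool pointing down, tool y along fixture-like x axis at yawdeg (either way)"""
    from bench import monitor
    s=monitor.get_state();R=Ro.from_rotvec(s["tool_rot"]).as_matrix();p=np.array(s["position"])
    best=None
    for k in(0,180):
        a=np.radians(yawdeg+k);ty=np.array([np.cos(a),np.sin(a),0]);tx=np.array([0,0,-1.])
        G=np.stack([tx,ty,np.cross(tx,ty)],1)
        rv=Ro.from_matrix(R.T@G).as_rotvec()
        if best is None or np.linalg.norm(rv)<np.linalg.norm(best):best=rv;B=G
    tcp=np.array([x,y,z])+[0,0,.164]
    print("t",round(s["time"],2),"grasp now",(p+R[:,0]*.164).round(4),"ty",R[:,1].round(3),"tx",R[:,0].round(3),"grip",round(87*s["grip_width"],1),"F",s["ft_force"].round(1))
    print(" turn rv",best.round(4),"shift mm in current tool axes",((R.T@(tcp-p))*1e3).round(1)," in goal axes",((B.T@(tcp-p))*1e3).round(1))
E
python3 -c "
from h import *
goal(.548,.1165,.24,-2.6)
from bench import monitor;print(monitor.get_state()['joint_positions'])"
```

```text
t 0.15 grasp now [0.2227 0.6102 0.2399] ty [ 0.343  0.939 -0.001] tx [-0.    -0.001 -1.   ] grip 87.0 F [-0.3  0.3 -0.6]
 turn rv [1.2664e+00 1.0000e-03 1.2000e-03] shift mm in current tool axes [   0.5 -352.6  474.8]  in goal axes [-1.000e-01  3.473e+02  4.787e+02]
[-1.20688555  0.32165843 -0.07007446  1.45139596  0.02261872  1.37080582
 -0.05687262]
```

```bash
python3 -m creep '[[0,0,0,0.127,0,0,87],[0,0,0,0.127,0,0,87],[0,0,0,0.127,0,0,87],[0,0,0,0.127,0,0,87],[0,0,0,0.127,0,0,87]]'; python3 -m creep '[[0,0,0,0.127,0,0,87],[0,0,0,0.127,0,0,87],[0,0,0,0.127,0,0,87],[0,0,0,0.127,0,0,87],[0,0,0,0.123,0,0,87]]'; python3 -c "
from h import *
goal(.548,.1165,.24,-2.6)"
```

```text
time: 0.65
position: [0.2227, 0.6105, 0.4043]
tool_rot: [0.771, 1.429, -0.772]
ft_force: [-0.2, -0.2, -0.6]
grip_width: 1.0
time: 1.15
position: [0.2227, 0.6106, 0.4043]
tool_rot: [1.245, 1.185, -1.247]
ft_force: [-0.3, 0.3, 0.3]
grip_width: 1.003
t 1.15 grasp now [0.2227 0.6104 0.2403] ty [ 0.999 -0.05  -0.   ] tx [-0.    -0.001 -1.   ] grip 87.3 F [-0.3  0.3  0.3]
 turn rv [-0.0047  0.0008  0.0002] shift mm in current tool axes [  0.6 349.6 477.1]  in goal axes [3.000e-01 3.474e+02 4.788e+02]
```

```bash
python3 -m creep '[[0,27,37,0,0,0,87],[0,27,37,0,0,0,87],[0,27,37,0,0,0,87],[0,27,37,0,0,0,87],[0,27,37,0,0,0,87]]'; python3 -m creep '[[0,27,37,0,0,0,87],[0,27,37,0,0,0,87],[0,27,37,0,0,0,87],[0,27,37,0,0,0,87],[0,27,37,0,0,0,87]]' |head -2; python3 -c "
from h import *
goal(.548,.1165,.24,-2.6)
from bench import get_image
d=get_image('wrist');np.savez('w1.npz',**d);cv2.imwrite('pics/w1.png',d['img'][:,:,::-1])"
```

```text
time: 1.65
position: [0.3501, 0.4179, 0.4046]
tool_rot: [1.242, 1.188, -1.242]
ft_force: [0.2, 0.7, -0.8]
grip_width: 1.003
time: 2.15
position: [0.4764, 0.2271, 0.4047]
t 2.15 grasp now [0.4764 0.2271 0.2407] ty [ 0.999 -0.045  0.   ] tx [ 0.  0. -1.] grip 86.8 F [ 0.5  0.8 -0.2]
 turn rv [ 0.0006 -0.0004 -0.    ] shift mm in current tool axes [  0.7  76.4 107.3]  in goal axes [  0.7  76.5 107.2]
```

View pics/w1.png

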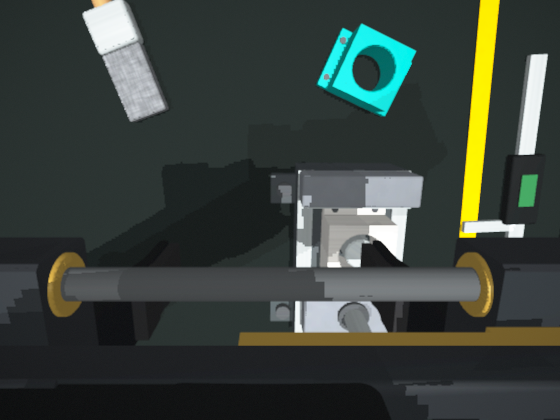

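The wrist image has +y up: the fixed jaw is at (360,188), the block at (355,235), the post at (352,318) and the turquoise look-alike at (370,70). I continue to above the post.

```bash
python3 -m creep '[[0,26,36,0,0,0,87],[0,26,36,0,0,0,87],[0,24,35,0,0,0,87],[0,0,0,0,0,0,87]]'|head -2;  python3 -c "
from h import *
goal(.548,.1165,.24,-2.6)
from bench import get_image
d=get_image('wrist');np.savez('w2.npz',**d);cv2.imwrite('pics/w2.png',d['img'][:,:,::-1])"
```

```text
time: 2.6
position: [0.5491, 0.1117, 0.4049]
t 2.6 grasp now [0.5494 0.1111 0.2409] ty [ 0.998 -0.056  0.002] tx [ 0.002 -0.004 -1.   ] grip 87.3 F [-0.5 -0.1  0.4]
 turn rv [-0.0103  0.0037 -0.002 ] shift mm in current tool axes [ 0.8 -1.4 -4.7]  in goal axes [ 0.9 -1.3 -4.7]
```

View pics/w2.png

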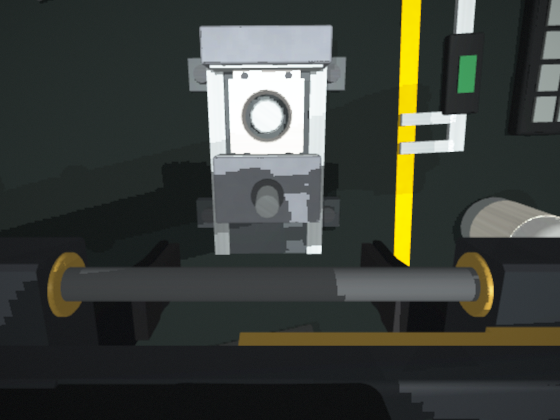

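The wrist image shows the fixture clearly: hole at (267,116), post at (266,200), fixed jaw at (266,45). I settle, take an enlarged crop and measure.

```bash
python3 -m creep '[[0,0,0,0,0,0,87],[0,0,0,0,0,0,87]]'|head -2;  python3 -c "
from h import *
goal(.548,.1165,.24,-2.6)
from bench import get_image
d=get_image('wrist');np.savez('w3.npz',**d);im=d['img'][:,:,::-1]
cv2.imwrite('pics/w3.png',cv2.resize(im[0:270,180:350],None,fx=2.2*1,fy=2.2,interpolation=cv2.INTER_CUBIC))"
```

```text
time: 2.85
position: [0.5464, 0.1203, 0.4045]
t 2.85 grasp now [0.5462 0.1204 0.2405] ty [ 0.999 -0.042 -0.001] tx [-0.001  0.001 -1.   ] grip 87.1 F [-0.7  0.2 -0.4]
 turn rv [ 0.003  -0.0006  0.0008] shift mm in current tool axes [0.5 1.8 3.7]  in goal axes [0.5 1.8 3.7]
```

View pics/w3.png

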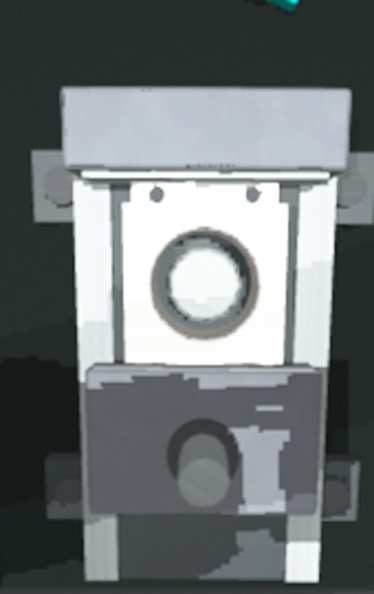

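```bash
cat > m.py <<'E'
from h import *
d=np.load("w3.npz");k=2.2
g=lambda x,y,z:onz(d,(x+.5)/k-.5+180,(y+.5)/k-.5,z)
print("hole",g(205,284,.103),"L/R",g(151,284,.103),g(259,284,.103))
print("post",g(204,482,.13),g(174.5,482,.13),g(232.5,482,.13))
a,b=g(62,88,.092),g(351,88,.092);print("fj back",a,b,np.degrees(np.arctan2((b-a)[1],(b-a)[0])),np.linalg.norm(a-b),(a+b)/2)
a,b=g(64,170,.092),g(349,168,.092);print("fj front",a,b,np.degrees(np.arctan2((b-a)[1],(b-a)[0])),(a+b)/2)
a,b=g(87,371,.088),g(327,368,.088);print("jaw front",a,b,np.degrees(np.arctan2((b-a)[1],(b-a)[0])),np.linalg.norm(a-b),(a+b)/2)
a,b=g(86,580,.058),g(320,580,.058);print("bed end",a,b,np.linalg.norm(a-b),(a+b)/2)
a,b=g(122,205,.103),g(288,205,.103);print("block",a,b,np.linalg.norm(a-b),(a+b)/2)
E
python3 m.py
```

```text
hole [0.55003021 0.17859216 0.103     ] L/R [0.5311951  0.17939071 0.103     ] [0.5688619  0.17779376 0.103     ]
post [0.54692577 0.11446189 0.13      ] [0.53702531 0.11487822 0.13      ] [0.55648963 0.11405972 0.13      ]
fj back [0.50381463 0.24581286 0.092     ] [0.60266083 0.24159206 0.092     ] -2.4450860240190018 0.09893627413795812 [0.55323773 0.24370246 0.092     ]
fj front [0.50227049 0.21937362 0.092     ] [0.60208594 0.21578498 0.092     ] -2.0590545233453663 [0.55217822 0.2175793  0.092     ]
jaw front [0.50429626 0.14806883 0.088     ] [0.59482836 0.14537852 0.088     ] -1.7021381860581914 0.09057206893300995 [0.54956231 0.14672367 0.088     ]
bed end [0.492227   0.05139711 0.058     ] [0.59614318 0.04704686 0.058     ] 0.10400719399198702 [0.54418509 0.04922199 0.058     ]
block [0.52281741 0.20605077 0.103     ] [0.57935978 0.20364638 0.103     ] 0.05659346920418999 [0.55108859 0.20484857 0.103     ]
```

Sizes check (hole 38, fixed jaw 99, jaw 90.6, block 56.6 mm); bore ≈ (0.550, 0.1785), fixture yaw ≈ -2.3°.

```bash
python3 -c "
from h import *
goal(.5473,.117,.112,-2.3)"
```

```text
t 2.9 grasp now [0.5463 0.1204 0.2406] ty [ 0.999 -0.042 -0.   ] tx [-0.     0.001 -1.   ] grip 86.9 F [-0.5  0.9  0.1]
 turn rv [-0.002  -0.0005  0.0005] shift mm in current tool axes [128.6   1.1   3.3]  in goal axes [128.6   1.1   3.3]
```

```bash
python3 -m creep '[[30,1,3,0,0,0,87],[30,0,0,0,0,0,87],[30,0,0,0,0,0,87],[25,0,0,0,0,0,87],[13,0,0,0,0,0,87]]' 30|head -2;python3 -m creep '[[0,0,0,0,0,0,87],[0,0,0,0,0,0,87],[0,0,0,0,0,0,0],[0,0,0,0,0,0,0],[0,0,0,0,0,0,0]]' 30;  python3 -c "
from h import *
goal(.5473,.117,.112,-2.3)"
```

```text
time: 3.4
position: [0.5466, 0.1167, 0.2745]
time: 3.9
position: [0.5482, 0.1156, 0.2777]
tool_rot: [1.244, 1.187, -1.241]
ft_force: [0.0, 0.9, 0.6]
grip_width: 0.813
t 3.9 grasp now [0.5484 0.1157 0.1137] ty [ 0.999 -0.045  0.002] tx [ 0.002  0.001 -1.   ] grip 70.7 F [0.  0.9 0.6]
 turn rv [-0.0049 -0.0009 -0.0015] shift mm in current tool axes [ 1.7 -1.  -1.4]  in goal axes [ 1.7 -0.9 -1.4]
```

```bash
for i in 1 2 3; do python3 -m creep '[[0,0,0,0,0,0,0],[0,0,0,0,0,0,0],[0,0,0,0,0,0,0],[0,0,0,0,0,0,0],[0,0,0,0,0,0,0]]' 40|grep -E "force|grip"; done;  python3 -c "
from h import *
goal(.5473,.117,.112,-2.3)"
```

```text
ft_force: [0.1, 0.4, -0.3]
grip_width: 0.355
ft_force: [-1.5, 0.8, 1.1]
grip_width: 0.198
ft_force: [-3.1, -0.5, 1.9]
grip_width: 0.192
t 5.4 grasp now [0.5476 0.1155 0.1127] ty [ 0.999 -0.045 -0.001] tx [-0.001  0.    -1.   ] grip 16.7 F [-3.1 -0.5  1.9]
 turn rv [-0.0048  0.      0.0006] shift mm in current tool axes [ 0.7 -0.4 -1.5]  in goal axes [ 0.7 -0.4 -1.5]
```

```bash
python3 -m creep '[[0,0,6,0,0,0,0],[0,0,8,0,0,0,0],[0,0,8,0,0,0,0],[0,0,8,0,0,0,0],[0,0,6,0,0,0,0]]' 50;python3 -m creep '[[0,0,0,0,0,0,0],[0,0,0,0,0,0,0],[0,0,0,0,0,0,0]]';  python3 -c "
from h import *
goal(.5473,.117,.112,-2.3)"
```

```text
time: 5.9
position: [0.546, 0.0817, 0.2767]
tool_rot: [1.244, 1.191, -1.239]
ft_force: [-2.1, 5.4, -0.2]
grip_width: 0.194
time: 6.2
position: [0.546, 0.0805, 0.2767]
tool_rot: [1.242, 1.189, -1.242]
ft_force: [-3.0, 4.3, 1.8]
grip_width: 0.196
t 6.2 grasp now [0.5459 0.0807 0.1127] ty [ 0.999 -0.044 -0.001] tx [-0.001  0.001 -1.   ] grip 17.0 F [-3.   4.3  1.8]
 turn rv [-0.0041 -0.0012  0.0006] shift mm in current tool axes [  0.8  -0.3 -36.5]  in goal axes [  0.7  -0.2 -36.5]
```

```bash
python3 -m creep '[[0,0,0,0,0,0,87],[0,0,0,0,0,0,87],[0,0,0,0,0,0,87],[0,0,0,0,0,0,87],[0,0,0,0,0,0,87]]'|tail -1;python3 -m creep '[[-15,0,0,0,0,0,87],[-30,0,0,0,0,0,87],[-30,0,0,0,0,0,87],[-25,0,0,0,0,0,87],[-10,0,0,0,0,0,87]]';python3 -m creep '[[0,0,0,0,0,0,87],[0,0,0,0,0,0,87],[0,0,0,0,0,0,87]]'|tail -1;  python3 -c "
from h import *
goal(.55,.1785,.086,-2.3)
from bench import get_image
d=get_image('wrist');np.savez('w4.npz',**d);im=d['img'][:,:,::-1]
cv2.imwrite('pics/w4.png',cv2.resize(im[0:270,140:400],None,fx=2.2*1,fy=2.2,interpolation=cv2.INTER_CUBIC))"
```

```text
grip_width: 0.565
time: 7.2
position: [0.547, 0.0793, 0.3906]
tool_rot: [1.246, 1.185, -1.238]
ft_force: [0.3, -0.7, 0.1]
grip_width: 0.972
grip_width: 0.997
t 7.5 grasp now [0.5453 0.0794 0.2213] ty [ 0.999 -0.045 -0.002] tx [-0.002 -0.001 -1.   ] grip 86.7 F [-0.8  0.2 -0.8]
 turn rv [-0.0048  0.0009  0.0024] shift mm in current tool axes [ 1.352e+02  1.000e-01 -9.910e+01]  in goal axes [135.3   0.3 -99. ]
```

View pics/w4.png

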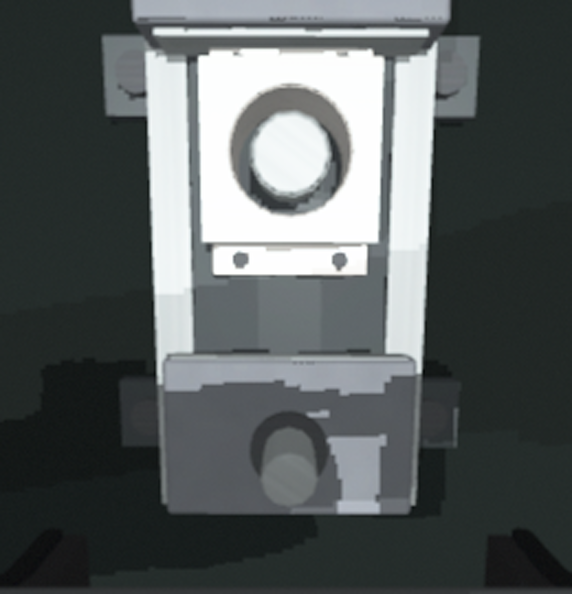

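The jaw stands clear: its front lip is at crop row 357 and the block foot ends at row 275. I re-measure the block (hole at crop (291,149)).

Run:
```python
from h import *
d=np.load("w4.npz");k=2.2
g=lambda x,y,z:onz(d,(x+.5)/k-.5+140,(y+.5)/k-.5,z)
print("hole",g(291,149.5,.103),"plug head",g(290.5,153,.098))
print("edges x at row150",g(198,150,.103),g(379,150,.103),"front edge",g(204,243,.103),g(378,243,.103),"back",g(198,52,.103),g(383,52,.103))
print("post",g(289,480,.13),"jaw front",g(165,360,.088),g(413,357,.088))
```

```text
hole [0.55009788 0.17896958 0.103     ] plug head [0.54993272 0.1785754  0.098     ]
edges x at row150 [0.52105363 0.18014177 0.103     ] [0.5775503 0.1775765 0.103    ] front edge [0.52094566 0.15210642 0.103     ] [0.57677684 0.14958941 0.103     ] back [0.52308094 0.20799189 0.103     ] [0.57921444 0.20542504 0.103     ]
post [0.54507016 0.07945882 0.13      ] jaw front [0.50287584 0.11351805 0.088     ] [0.59006022 0.11067927 0.088     ]
```

```bash
python3 -m creep '[[0,0,-25,0,0,0,87],[0,0,-30,0,0,0,87],[0,0,-25,0,0,0,87],[0,0,-19,0,0,0,87],[0,0,0,0,0,0,87]]'|head -2;python3 -m creep '[[0,0,0,0,0,0,87],[0,0,0,0,0,0,87]]'|tail -1;  python3 -c "
from h import *
goal(.55,.1787,.086,-2.3)"
```

```text
time: 8.05
position: [0.5501, 0.1818, 0.3856]
grip_width: 1.0
t 8.25 grasp now [0.5509 0.1763 0.2227] ty [ 0.999 -0.048 -0.   ] tx [-0.    -0.001 -1.   ] grip 87.0 F [1.1 0.1 0.4]
 turn rv [-0.0074  0.0011  0.    ] shift mm in current tool axes [136.7  -1.1  -2.3]  in goal axes [136.7  -1.   -2.2]
```

```bash
python3 -m creep '[[25,0,0,0,0,0,87],[35,0,0,0,0,0,87],[25,0,0,0,0,0,87],[15,0,0,0,0,0,87],[0,0,0,0,0,0,87]]'|head -2;python3 -m creep '[[0,0,0,0,0,0,87],[0,0,0,0,0,0,87],[0,0,0,0,0,0,87],[0,0,0,0,0,0,87]]'|tail -1;  python3 -c "
from h import *
goal(.55,.1787,.086,-2.3)"
```

```text
time: 8.75
position: [0.5501, 0.1771, 0.2849]
grip_width: 1.0
t 9.15 grasp now [0.5513 0.1787 0.1238] ty [ 0.999 -0.045  0.002] tx [ 0.002  0.001 -1.   ] grip 87.0 F [ 0.1  0.  -0.8]
 turn rv [-0.0048 -0.0009 -0.0015] shift mm in current tool axes [37.8 -1.1 -0.1]  in goal axes [37.8 -1.  -0.1]
```

```bash
python3 -m creep '[[12,0,0,0,0,0,87],[12,0,0,0,0,0,87],[8,0,0,0,0,0,87],[5,0,0,0,0,0,87],[0,0,0,0,0,0,87]]'|tail -2;python3 -m creep '[[0,0,0,0,0,0,50],[0,0,0,0,0,0,50],[0,0,0,0,0,0,50],[0,0,0,0,0,0,50],[0,0,0,0,0,0,50]]' 20;python3 -m creep '[[0,0,0,0,0,0,40],[0,0,0,0,0,0,40],[0,0,0,0,0,0,40],[0,0,0,0,0,0,40],[0,0,0,0,0,0,40]]' 20;  python3 -c "
from h import *
goal(.55,.1787,.086,-2.3)"
```

```text
ft_force: [0.1, 0.8, 0.6]
grip_width: 1.0
time: 10.15
position: [0.5507, 0.1785, 0.25]
tool_rot: [1.243, 1.188, -1.242]
ft_force: [-1.1, 0.1, 1.7]
grip_width: 0.64
time: 10.65
position: [0.5508, 0.1785, 0.25]
tool_rot: [1.243, 1.188, -1.242]
ft_force: [-0.0, -0.1, 3.2]
grip_width: 0.64
t 10.65 grasp now [0.5508 0.1785 0.086 ] ty [ 0.999 -0.045  0.   ] tx [ 0.  0. -1.] grip 55.6 F [-0.  -0.1  3.2]
 turn rv [-0.0049 -0.0003 -0.0003] shift mm in current tool axes [ 0.  -0.8 -0.2]  in goal axes [ 0.  -0.8 -0.2]
```

```bash
python3 -m creep '[[0,0,0,0,0,0,40],[-3,0,0,0,0,0,40],[-6,0,0,0,0,0,40],[-8,0,0,0,0,0,40],[-10,0,0,0,0,0,40]]' 35;python3 -m creep '[[-10,0,0,0,0,0,40],[-10,0,0,0,0,0,40],[-10,0,0,0,0,0,40],[0,0,0,0,0,0,40],[0,0,0,0,0,0,40]]';  python3 -c "
from h import *
goal(.542,-.201,.199,-2.6)
from bench import get_image
for n in ['scene','wrist']:
  d=get_image(n);im=d['img'][:,:,::-1];cv2.imwrite(f'pics/{n}5.png',im if n=='wrist' else cv2.resize(im[150:275,205:350],None,fx=4,fy=4))"
```

```text
time: 11.15
position: [0.5505, 0.1784, 0.277]
tool_rot: [1.242, 1.188, -1.243]
ft_force: [-0.2, 0.1, -1.8]
grip_width: 0.642
time: 11.65
position: [0.5507, 0.1785, 0.3071]
tool_rot: [1.243, 1.188, -1.242]
ft_force: [-0.3, 0.2, -3.2]
grip_width: 0.643
t 11.65 grasp now [0.5507 0.1786 0.1431] ty [ 0.999 -0.045  0.   ] tx [ 0.  0. -1.] grip 55.9 F [-0.3  0.2 -3.2]
 turn rv [ 0.0005 -0.0005 -0.0005] shift mm in current tool axes [-56.1   8.4 379.5]  in goal axes [-55.9   8.6 379.5]
```

View pics/scene5.png

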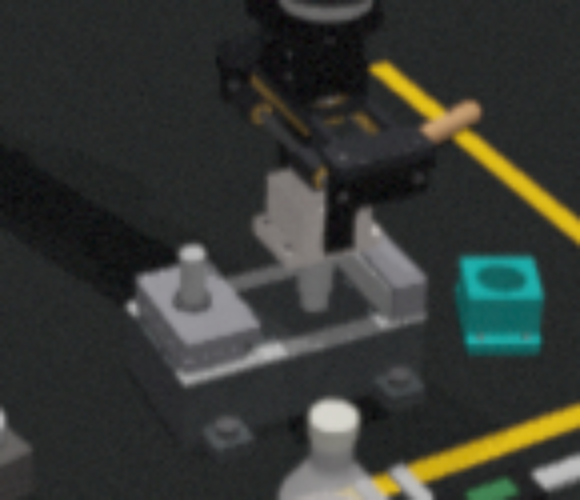

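View pics/wrist5.png

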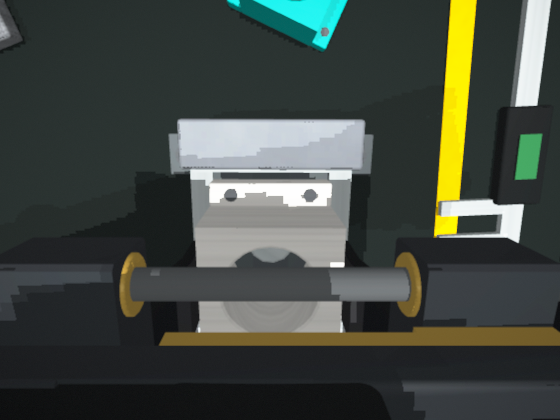

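The block is lifted upright in the fingers (crop (300,215)); the plug has stayed in the bore (crop (315,290)). I raise it another 55 mm and carry it over to the plate.

```bash
python3 -m creep '[[-15,0,0,0,0,0,40],[-20,0,0,0,0,0,40],[-15,0,0,0,0,0,40],[-5,0,0,0,0,0,40],[0,0,15,0,0,0,40]]'|head -2;python3 -m creep '[[0,1,25,0,0,0,40],[0,1,35,0,0,0,40],[0,1,40,0,0,0,40],[0,1,40,0,0,0,40],[0,1,40,0,0,0,40]]'|head -2;python3 -m creep '[[0,1,40,0,0,0,40],[0,1,40,0,0,0,40],[0,1,40,0,0,0,40],[0,0,35,0,0,0,40],[0,0,20,0,0,0,40]]'|head -2;python3 -m creep '[[0,0,9,0,0,0,40],[0,0,0,0,0,0,40],[0,0,0,0,0,0,40],[0,0,0,0,0,0,40],[0,0,0,0,0,0,40]]';  python3 -c "
from h import *
goal(.542,-.201,.199,-2.6)
from bench import get_image
for n in ['scene','wrist']:
  d=get_image(n);im=d['img'][:,:,::-1];np.savez(n+'6.npz',**d);cv2.imwrite(f'pics/{n}6.png',im if n=='wrist' else cv2.resize(im[170:320,100:275],None,fx=4,fy=4))"
```

```text
time: 12.25
position: [0.5499, 0.1655, 0.3627]
time: 12.75
position: [0.5458, -0.0194, 0.3609]
time: 13.25
position: [0.5398, -0.1964, 0.3611]
time: 13.75
position: [0.542, -0.199, 0.3617]
tool_rot: [1.241, 1.189, -1.24]
ft_force: [0.4, -0.2, -2.1]
grip_width: 0.643
t 13.75 grasp now [ 0.542  -0.1989  0.1977] ty [ 0.999 -0.042 -0.   ] tx [-0.     0.001 -1.   ] grip 55.9 F [ 0.4 -0.2 -2.1]
 turn rv [ 0.003  -0.0007  0.    ] shift mm in current tool axes [-1.3  0.1  2. ]  in goal axes [-1.3  0.1  2. ]
```

View pics/scene6.png

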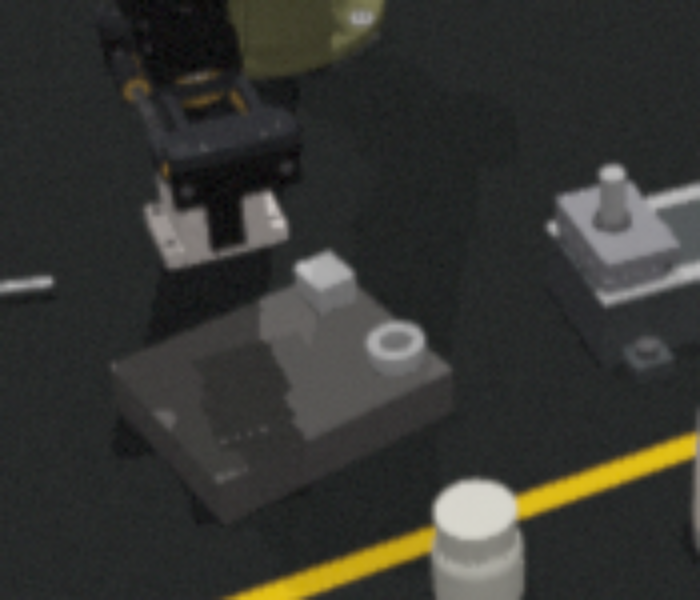

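View pics/wrist6.png

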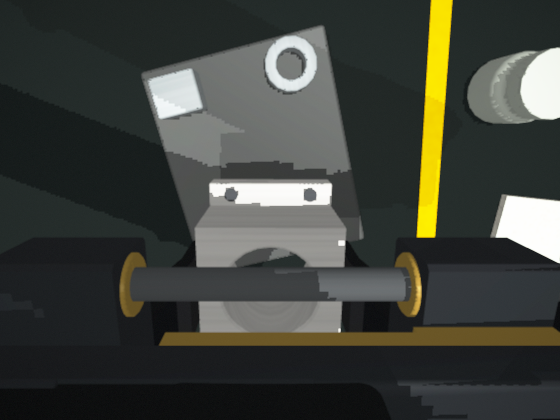

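```bash
python3 -c "
from h import *
d=np.load('wrist6.npz');a=onz(d,143,74,.04);b=onz(d,324,26,.04);c=onz(d,362,238,.04);print(a,b,np.linalg.norm(a-b));x=(b-a)/np.linalg.norm(b-a);y=np.array([-x[1],x[0],0]);m=(a+b)/2;print('centre',m-.09*y,'free',m-.125*y)"
python3 -m creep '[[15,0,1,0,0,0,40],[25,0,1,0,0,0,40],[25,0,0,0,0,0,40],[20,0,0,0,0,0,40],[15,0,0,0,0,0,40]]'|head -2;python3 -m creep '[[8,0,0,0,0,0,40],[0,0,0,0,0,0,40],[0,0,0,0,0,0,40],[0,0,0,0,0,0,40],[0,0,0,0,0,0,40]]';  python3 -c "
from h import *
goal(.542,-.201,.068,-2.6)"
```

```text
[ 0.44468538 -0.09462385  0.04      ] [ 0.58846933 -0.06597583  0.04      ] 0.14661013838065406
centre [ 0.5341636  -0.16856492  0.04      ] free [ 0.5410027  -0.20289022  0.04      ]
time: 14.35
position: [0.5408, -0.2021, 0.2593]
time: 14.85
position: [0.5419, -0.2027, 0.2547]
tool_rot: [1.243, 1.186, -1.241]
ft_force: [1.1, -0.2, -2.9]
grip_width: 0.644
t 14.85 grasp now [ 0.5422 -0.2027  0.0907] ty [ 0.999 -0.045  0.002] tx [ 0.002 -0.    -1.   ] grip 56.0 F [ 1.1 -0.2 -2.9]
 turn rv [ 0.0005  0.     -0.0019] shift mm in current tool axes [22.7 -0.1 -1.7]  in goal axes [22.7 -0.  -1.7]
```

```bash
python3 -m creep '[[5,0,0,0,0,0,40],[5,0,0,0,0,0,40],[4,0,0,0,0,0,40],[3,0,0,0,0,0,40],[2,0,0,0,0,0,40]]'|grep force;python3 -m creep '[[1,0,0,0,0,0,40],[1,0,0,0,0,0,40],[1,0,0,0,0,0,40],[0,0,0,0,0,0,40],[0,0,0,0,0,0,40]]';  python3 -c "
from h import *
goal(.542,-.201,.068,-2.6)"
```

```text
ft_force: [-0.3, 0.3, -2.0]
time: 15.85
position: [0.5416, -0.2026, 0.232]
tool_rot: [1.242, 1.187, -1.242]
ft_force: [-0.0, 0.0, -0.6]
grip_width: 0.642
t 15.85 grasp now [ 0.5417 -0.2026  0.068 ] ty [ 0.999 -0.045  0.   ] tx [ 0.  0. -1.] grip 55.8 F [-0.   0.  -0.6]
 turn rv [ 0.0004 -0.0001 -0.0004] shift mm in current tool axes [ 0.   0.3 -1.6]  in goal axes [ 0.   0.3 -1.6]
```

```bash
python3 -m creep '[[0.5,0,0,0,0,0,40],[0.5,0,0,0,0,0,40],[0,0,0,0,0,0,40],[0,0,0,0,0,0,40]]'|grep -E "force|pos";python3 -m creep '[[0,0,0,0,0,0,58],[0,0,0,0,0,0,60],[0,0,0,0,0,0,64],[0,0,0,0,0,0,70],[0,0,0,0,0,0,87]]';python3 -m creep '[[0,0,0,0,0,0,87],[0,0,0,0,0,0,87],[0,0,0,0,0,0,87],[0,0,0,0,0,0,87],[0,0,0,0,0,0,87]]' ; python3 -m creep '[[-10,0,0,0,0,0,87],[-20,0,0,0,0,0,87],[-30,0,0,0,0,0,87],[-30,0,0,0,0,0,87],[-30,0,0,0,0,0,87]]'|tail -2;python3 -m creep '[[-10,0,0,0,0,0,87],[0,0,0,0,0,0,87]]'|tail -2;  python3 -c "
from h import *
goal(.55,.1787,.198,-2.4)
from bench import get_image
for n in ['scene']:
  d=get_image(n);im=d['img'][:,:,::-1];np.savez(n+'7.npz',**d);cv2.imwrite(f'pics/{n}7.png',im if n=='wrist' else cv2.resize(im[170:320,100:275],None,fx=4,fy=4))"
```

```text
position: [0.5416, -0.2027, 0.232]
ft_force: [-4.0, 1.5, 7.9]
time: 16.75
position: [0.5416, -0.2025, 0.2307]
tool_rot: [1.242, 1.188, -1.242]
ft_force: [0.5, -0.5, 0.6]
grip_width: 0.827
time: 17.25
position: [0.5416, -0.2025, 0.2308]
tool_rot: [1.242, 1.188, -1.242]
ft_force: [-0.5, 0.2, -0.7]
grip_width: 0.996
ft_force: [0.9, 0.1, 0.3]
grip_width: 1.002
ft_force: [0.7, -0.2, -0.2]
grip_width: 1.003
t 17.95 grasp now [ 0.5425 -0.2029  0.1987] ty [ 0.999 -0.045  0.004] tx [ 0.004 -0.    -1.   ] grip 87.3 F [ 0.7 -0.2 -0.2]
 turn rv [-0.0031  0.     -0.0038] shift mm in current tool axes [   0.7   -9.1 -381.6]  in goal axes [   0.7   -7.9 -381.6]
```

View pics/scene7.png

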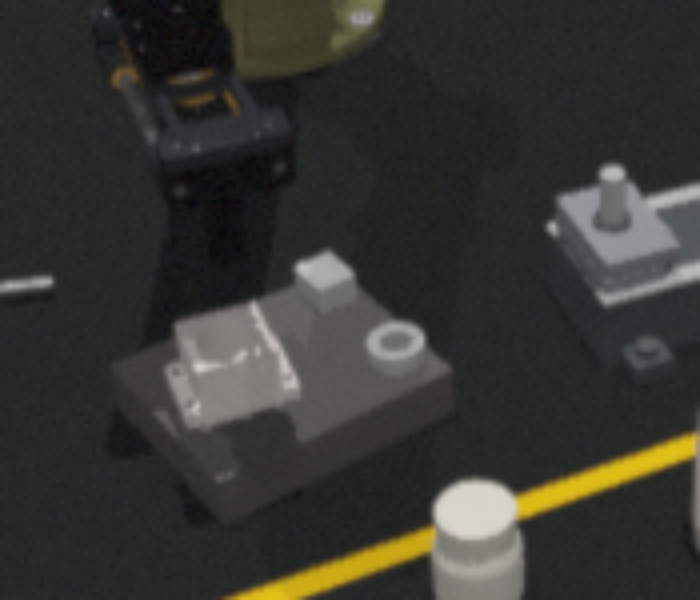

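The block stands upright on the clear part of the plate (crop (240,360)) and the gauges have not moved. I go back to a viewing spot 95 mm short of the plug.

```bash
python3 -m creep '[[-15,0,-20,0,0,0,87],[-5,-1,-40,0,0,0,87],[0,-1,-40,0,0,0,87],[0,-1,-40,0,0,0,87],[0,-1,-40,0,0,0,87]]'|head -2;python3 -m creep '[[0,-1,-40,0,0,0,87],[0,-1,-40,0,0,0,87],[0,-1,-20,0,0,0,87],[0,0,0,0,0,0,87],[0,0,0,0,0,0,87]]'|head -2;python3 -m creep '[[0,0,0,0,0,0,87],[0,0,0,0,0,0,87],[0,0,0,0,0,0,87]]'|tail -1;  python3 -c "
from h import *
goal(.55,.1787,.086,-2.4)
from bench import get_image
d=get_image('wrist');np.savez('w8.npz',**d);im=d['img'][:,:,::-1]
cv2.imwrite('pics/w8.png',cv2.resize(im[0:270,140:400],None,fx=2.2*1,fy=2.2,interpolation=cv2.INTER_CUBIC))"
```

```text
time: 18.5
position: [0.5449, -0.0208, 0.3789]
time: 19.0
position: [0.5467, 0.0773, 0.3792]
grip_width: 1.002
t 19.3 grasp now [0.5472 0.0762 0.2167] ty [ 0.999 -0.047  0.   ] tx [ 0. -0. -1.] grip 87.1 F [-0.4  0.1 -0.4]
 turn rv [-0.0053  0.     -0.    ] shift mm in current tool axes [ 130.7   -2.  -102.5]  in goal axes [ 130.7   -1.5 -102.5]
```

View pics/w8.png

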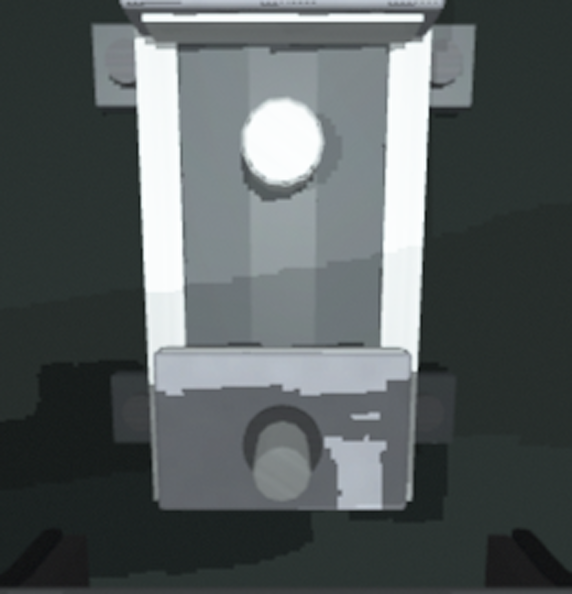

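The plug head is a bright disc at crop (284,141), clear of everything.

Run:
```python
from h import *
d=np.load("w8.npz");k=2.2
g=lambda x,y,z:onz(d,(x+.5)/k-.5+140,(y+.5)/k-.5,z)
c=g(284,141,.098);print("plug",c,g(243,141,.098),g(324,141,.098),"post",g(282,474,.13))
goal(c[0],c[1],.216,-2.4)
```

```text
plug [0.55041256 0.17848684 0.098     ] [0.53762165 0.17909145 0.098     ] [0.5628908 0.177897  0.098    ] post [0.54517629 0.07954426 0.13      ]
t 19.35 grasp now [0.5472 0.0765 0.2168] ty [ 0.999 -0.047  0.   ] tx [ 0.  0. -1.] grip 86.7 F [0.5 0.4 0.2]
 turn rv [-0.0048 -0.0001 -0.0001] shift mm in current tool axes [   0.8   -1.5 -102. ]  in goal axes [   0.8   -1.  -102. ]
```

```bash
python3 -m creep '[[0,-1,-25,0,0,0,60],[0,0,-30,0,0,0,60],[0,0,-25,0,0,0,60],[0,0,-17,0,0,0,60],[0,0,-5,0,0,0,60]]'|head -2;python3 -m creep '[[20,0,0,0,0,0,60],[30,0,0,0,0,0,60],[30,0,0,0,0,0,60],[15,0,0,0,0,0,60],[0,0,0,0,0,0,60]]'|tail -1; python3 -m creep '[[0,0,0,0,0,0,60],[0,0,0,0,0,0,60],[0,0,0,0,0,0,60],[0,0,0,0,0,0,60],[0,0,0,0,0,0,60]]'|tail -1; python3 -c "
from h import *
goal(.5503,.1786,.086,-2.4)"
```

```text
time: 19.85
position: [0.5505, 0.1815, 0.3806]
grip_width: 0.691
grip_width: 0.69
t 20.85 grasp now [0.551  0.1796 0.1224] ty [ 0.999 -0.045  0.001] tx [ 0.001  0.001 -1.   ] grip 60.0 F [ 0.2 -0.1 -0.9]
 turn rv [-0.003  -0.0006 -0.0009] shift mm in current tool axes [36.4 -0.6  1. ]  in goal axes [36.4 -0.5  1. ]
```

```bash
python3 -m creep '[[12,0,1,0,0,0,60],[12,0,0,0,0,0,60],[8,0,0,0,0,0,60],[4,0,0,0,0,0,60],[0,0,0,0,0,0,60]]'|tail -1;python3 -m creep '[[0,0,0,0,0,0,60],[0,0,0,0,0,0,60],[0,0,0,0,0,0,40],[0,0,0,0,0,0,35],[0,0,0,0,0,0,35]]'; python3 -c "
from h import *
goal(.5503,.1786,.086,-2.4)"
```

```text
grip_width: 0.689
time: 21.85
position: [0.5507, 0.1785, 0.25]
tool_rot: [1.243, 1.188, -1.242]
ft_force: [-0.0, -1.0, 0.1]
grip_width: 0.499
t 21.85 grasp now [0.5508 0.1785 0.086 ] ty [ 0.999 -0.045  0.   ] tx [ 0.  0. -1.] grip 43.4 F [-0.  -1.   0.1]
 turn rv [-0.0031 -0.0003 -0.0003] shift mm in current tool axes [ 0.  -0.4 -0.1]  in goal axes [ 0.  -0.4 -0.1]
```

```bash
for i in 1 2 3; do python3 -m creep '[[0,0,0,0,0,0,15],[0,0,0,0,0,0,15],[0,0,0,0,0,0,15]]' 15|grep -E "pos|force|grip"; done; python3 -c "
from bench import monitor;s=monitor.get_state();print(s['torque'],s['ft_force'])"
```

```text
position: [0.5507, 0.1784, 0.2498]
ft_force: [-0.6, 0.5, 0.9]
grip_width: 0.295
position: [0.5507, 0.1785, 0.2498]
ft_force: [0.4, 0.3, 0.7]
grip_width: 0.296
position: [0.5507, 0.1785, 0.2498]
ft_force: [-0.0, -0.0, 0.6]
grip_width: 0.294
[-0.07653628  0.12594194 -0.00479094] [-0.0131074  -0.03594238  0.62293885]
```

```bash
python3 -m creep '[[0,0,0,0,0,0,15],[0,0,0,0,0,0,15],[-1,0,0,0,0,0,15],[-2,0,0,0,0,0,15],[-2,0,0,0,0,0,15]]' 35|grep -E "pos|force|grip";python3 -m creep '[[0,0,0,0,0,0,15],[0,0,0,0,0,0,15],[0,0,0,0,0,0,15]]' |grep -E "pos|rot|force|grip"; python3 -c "
from bench import monitor;s=monitor.get_state();print(s['torque'],s['ft_force'])"
```

```text
position: [0.5504, 0.1784, 0.2544]
ft_force: [-0.4, 0.5, -3.2]
grip_width: 0.288
position: [0.5506, 0.1785, 0.2547]
tool_rot: [1.242, 1.188, -1.242]
ft_force: [0.8, 0.4, -3.3]
grip_width: 0.285
[-0.06801938  0.09857043  0.02908138] [ 0.81884087  0.37055869 -3.32183789]
```

Lifting freely: the load is about 3 N (the plug's weight) with no side force.

```bash
python3 -m creep '[[-2,0,0,0,0,0,15],[-3,0,0,0,0,0,15],[-3,0,0,0,0,0,15],[-3,0,0,0,0,0,15],[-3,0,0,0,0,0,15]]' 35|grep -E "pos|force|grip";python3 -m creep '[[-3,0,0,0,0,0,15],[-3,0,0,0,0,0,15],[-3,0,0,0,0,0,15],[-2,0,0,0,0,0,15],[0,0,0,0,0,0,15]]' |grep -E "pos|rot|force|grip";python3 -m creep '[[0,0,0,0,0,0,15],[0,0,0,0,0,0,15],[0,0,0,0,0,0,15],[0,0,0,0,0,0,15],[0,0,0,0,0,0,15]]'; python3 -c "
from bench import monitor,get_image;s=monitor.get_state();print(s['torque'],s['ft_force'])
from h import *
goal(.5508,.1785,.116,-2.4)
d=get_image('scene');im=d['img'][:,:,::-1];np.savez('s9.npz',**d);cv2.imwrite('pics/s9.png',im);cv2.imwrite('pics/s9c.png',cv2.resize(im[150:300,120:345],None,fx=3.5,fy=3.5))
d=get_image('top');cv2.imwrite('pics/top9.png',d['img'][:,:,::-1])"
```

```text
position: [0.5507, 0.1785, 0.2692]
ft_force: [0.2, 0.1, -2.5]
grip_width: 0.291
position: [0.5508, 0.1785, 0.2802]
tool_rot: [1.243, 1.187, -1.242]
ft_force: [-0.7, 0.1, -3.0]
grip_width: 0.288
time: 25.05
position: [0.5507, 0.1784, 0.2797]
tool_rot: [1.242, 1.188, -1.242]
ft_force: [0.4, 0.2, -3.4]
grip_width: 0.285
[-0.13217085 -0.00223917  0.07058783] [ 0.4110119   0.17405619 -3.42339404]
t 25.05 grasp now [0.5507 0.1784 0.1157] ty [ 0.999 -0.045 -0.   ] tx [-0. -0. -1.] grip 24.8 F [ 0.4  0.2 -3.4]
 turn rv [-0.0031  0.      0.    ] shift mm in current tool axes [-0.3  0.1 -0.1]  in goal axes [-0.3  0.1 -0.1]
```

View pics/s9c.png

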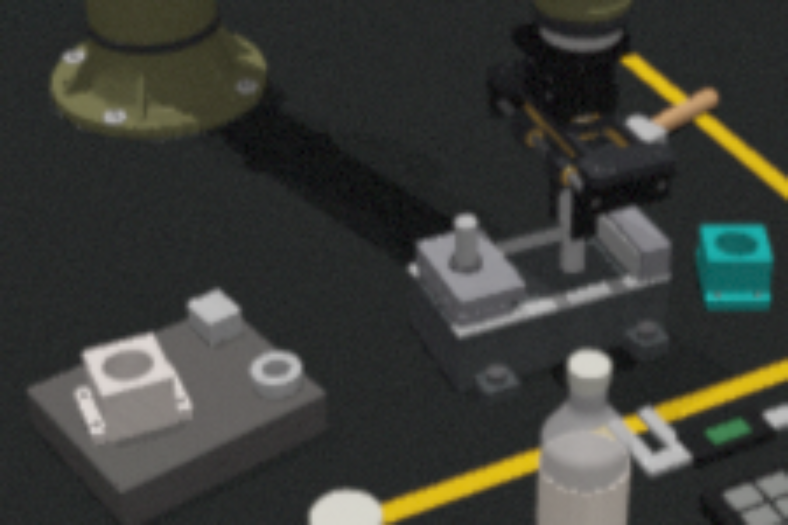

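View pics/top9.png

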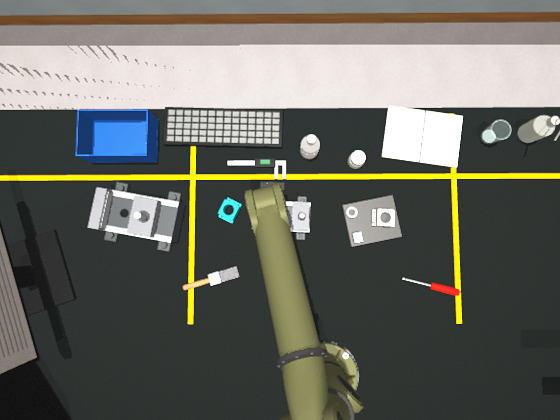

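The scene crop shows the shank drawn out of the bed at (572,235), and the block standing on the plate with the gauges in place. In the top view the bystanders look as at the start. One check that the head has not slipped in the pads: after a 30 mm draw the groove should sit 1–5 mm above the bed.

Run:
```python
from h import *
d=np.load('s9.npz');im=d['img'][:,:,::-1]
cv2.imwrite('pics/s9d.png',cv2.resize(im[190:240,260:310],None,fx=11,fy=11,interpolation=cv2.INTER_CUBIC))
for z in(.058,.059,.063,.102,.098): print(z,((proj(d,[.5505,.1785,z])-[260,190]+.5)*11-.5).round())
from bench import get_image
w=get_image('wrist');cv2.imwrite('pics/w9.png',w['img'][:,:,::-1])
```

```text
0.058 [254. 399.]
0.059 [254. 396.]
0.063 [255. 384.]
0.102 [260. 264.]
0.098 [260. 276.]
```

View pics/s9d.png

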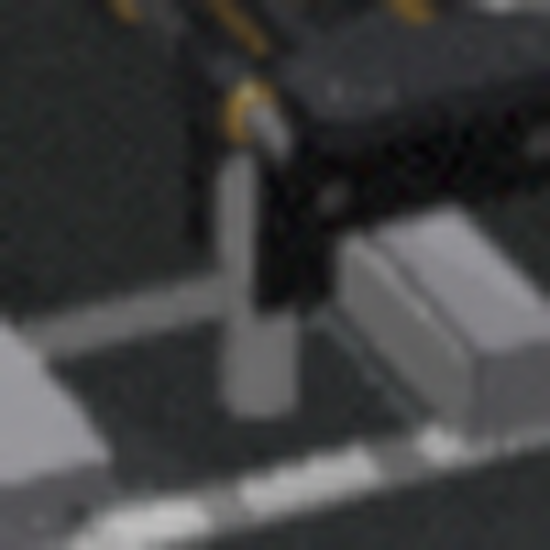

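View pics/w9.png

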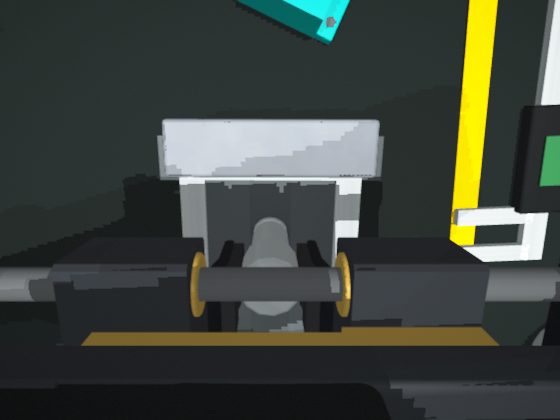

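The step from head to shank is at about crop row 300, where a head drawn 30 mm should be, so there is no visible slip. The groove itself is too small to make out here. The shank is upright and centred, so I hand in.

```bash
python3 -c "
from bench import ctrl,monitor
print(ctrl.close_job());s=monitor.get_state();print(s['time'],s['position'],s['ft_force'],s['grip_width'])"
```

```text
the job is handed in; nothing more can be done
None
the job is handed in; nothing more can be done
```

The job is handed in, at about 25 s of the 58 s allowed; no verdict is reported.

**What I did:**
- I slid the jaw open about 34 mm by its post.
- I lifted the block straight up off the plug, set it down on the clear part of the surface plate and let go.
- I took the plug by its head, drew it straight up and left it held in the gripper at 35 N.

**Last checks:**
- **Plug:** the tool rose 29.9 mm with the plug gripped. The wrist carried a steady 3.4 N down, about the plug's weight. Sideways force was under 1 N, and the tool was within about 0.001 rad of vertical.
- **Block and jaw:** the block stands upright on the plate, and the jaw is still open.
- **Bystanders:** the ring gauge, gauge blocks, bottle, jar, screwdriver, brush and caliper look unmoved in the final images. I compared these by eye.

**Not confirmed or slightly off:**
- **Plug groove:** it was too small to make out in the picture, so how far the plug itself rose rests on the tool's travel and the visible step between head and shank.
- **Setting down the block:** the wrist force rose to about 8 N just before I let go.
- **Post position:** my early measurements put it about 63 mm from the bore axis rather than the given 60 mm, within the scatter of my readings.

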